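# Let the waiting roll core into the core bin and ease the lid shut

## Task

At the cutting table, press the core bin's lever right down with the fingertips so that its lid swings up, and keep it down until the cardboard core waiting on the chute has rolled into the bin. Then let the lever come up slowly so that the lid closes fully without slamming, and move the hand clear. Do not touch the core or the lid, and leave the things standing around in their places.

Things in the scene. Friction and masses are not known exactly. Their poses are not given: they have to be found in the camera images.
- bin: grey sheet-steel bin fixed to the table, 200 (x) x 180 (y) x 175 mm high, walls 5 mm. Origin: centre of its underside; z up. Its -x side carries the lever. From its +x side a steel chute, 145 mm wide with 34 mm side walls, runs out to x = +250 mm, rising from 115 to 145 mm above the table. Turned by yaw 0.75 to 1.35 rad: the lever lies to the robot's right, the chute to its left
- paddle (a point): centre of the top face of the lever's black rubber paddle (64 mm wide along the bin's y, 36 mm deep, 8 mm thick), at bin x = -231 mm, y = 0; moves with the lever: 103 mm above the table at rest, 57 mm fully pressed. Best pressed straight down, fingers shut. Its outer edge (-x) is 0.19 rad up at rest, as much down when pressed. 90 mm free between it and the bin
- lever (a joint): 0 at rest (paddle up, lid shut), grows as pressed, 0.38 rad down at its stop. Axis level, along the bin's y, at bin x = -112 mm, z = 75 mm; 122 mm to the paddle. Takes about 3 to 8 N. No catch: let go, the lid's weight throws it up and slams. Rising faster than 0.6 rad/s (paddle 0.07 m/s) in the last part of the way counts as a slam
- lid: flat aluminium lid of the bin, 198 x 184 x 3 mm, with a 50 mm flange turned down at its far edge that holds back the core. Linked to the lever: its angle is 2.4 times the lever's (0.9 rad when fully open). Origin on its hinge, at bin x = -96 mm, z = 172 mm; its x axis points along the lid from the hinge to the far edge, level when shut; the far edge swings up
- core: cardboard roll core with black end plugs, 60 mm diameter, 100 mm long, 60 g, lying across the chute (axis along the bin's y) against the lid's flange, at bin x = 136 mm; origin at its centre, 153 mm above the table at the start. It rolls into the bin by itself, within about a second, once the lid is well up, and then lies on the bin's floor
- tape: bystander: roll of paper tape lying flat, 100 mm outer diameter, 48 mm high, loose; origin under its centre
- squeegee: bystander: squeegee with grey blade 100 x 18 mm and a round wooden grip on top, 110 mm long, 80 mm high, loose; origin under its centre
- jar: bystander: glass jar with a steel cap, 68 mm diameter, 95 mm high, loose; origin under its centre
There are look-alikes about, which are no part of the job. What is meant by the core is not blue, and is the larger of those in its own colour.

How it is judged:
By the outcome, as a careful person would: the job done as asked, in the order asked, and still so for the second after the job is handed in, with the robot touching nothing.
It also fails if it takes over 38 s, if anything falls off the work surface, if the arm or the gripper's body presses on something with over 40 N, if the wrist force passes 120 N, or if a joint passes its speed limit or range.

## Robot

A 7-joint arm with a two-finger parallel gripper is mounted at the origin on the work surface. World frame = base frame: x ahead of the robot, y to its left, z up, the work surface at z = 0. Lengths are in m, angles in rad, forces in N, time in s.
With the tool pointing down it reaches from about 0.4 to 0.925 m from the base axis. Payload 4.1 kg.
Tool frame: the origin (TCP) lies at the very end of the fingers, on their centre line; the grasp point (between the pads) lies pinch_z behind it (pinch_z is the distance from the TCP to the grasp point, in m); x points along the fingers, z is the direction in which the jaws open and shut, and the axes are right-handed (so a half turn about x gives the same grasp; the last joint's range is limited). The gripper opens to 85 mm and grips with 20 to 120 N. Pads are 22 mm wide; open, the fingers measure 114 mm over their backs; the gripper's body (76 mm by 85 mm) begins 54 mm behind the grasp point. The pads swing forward as they close: fully open they stand 13 mm farther back than shut.
Start: joints at [-1.253, 0.398, 0.045, 1.537, -0.019, 1.207, -0.051], TCP at [0.263, 0.594, 0.231] pointing down, gripper open.
Joint ranges: [-2.82, 2.82], [-0.49, 2.23], [-1.37, 1.46], [0, 2.46], [-1.36, 4.5], [0.23, 2], [-2.94, 2.94]. Speed limits (rad/s): [2.57, 2.57, 3.14, 3.14, 3.14, 3.14, 3.14].

## Interface

Orientations are given as a unit quaternion [w, x, y, z].
In Python, from workcell import * gives the robot as it stands.
- The arm moves only by the tool apply_moves, never from a script. Its argument "motion" is one flat list of numbers, 7 for each row, row after row: the finger opening in mm, from 0 to 85.4, then the shift along the world's x, y, z in units of 25 mm (1.0 is 25 mm), then the turn, a rotation vector about the world's x, y, z in rad. In form: [hand, x, y, z, wx, wy, wz, hand, x, y, z, wx, wy, wz, ...]. A call has 1 to 8 rows; each row shifts and turns the pose as measured when the row begins; what a row does not reach is not made up. A row lasts 1/8 s, in which the tool goes at most 62.5 mm and 10.7 degrees, less where a joint would pass 70% of its speed; a pose out of reach is approached as far as the arm can. A call is refused whole if a number of a shift passes 1 or a number of a turn 0.188, either way. A call with a gripper value outside its range is refused whole. The fingers move at their own pace and stop on an object; "newtons" is the grip in N (left out, the last holds). Time passes only in rows, so rows that do not move let the fingers close. It gives the time, the measured TCP pose, the force and the opening at its end, in the units of the state.
- sense(): the state, without advancing time (a new reading comes with each control period).
- grab_frame(name): name is "side" or "top" or "wrist"; returns the picture (420x560x3 uint8, blue, green, red); there is no depth.
- camera_model(name): a dict with "fov_y" (degrees; the focal length in pixels is half the picture's height over the tangent of half this angle, whatever the lens; pixels are square), "cx", "cy" (the principal point, pixels), "view" (4x4, takes a point from world to camera coordinates). Camera axes: x right, y down, z forward; pixel columns grow to the right and rows downward; lengths in m; the calibration is good to about 2 mm. The wrist camera is an equidistant fisheye: a pixel r from the principal point sees the ray r / f radians off the axis. A picture is of the moment at which its call begins: read the wrist's pose just before it. camera_model takes no time and is no camera call; for the wrist camera it gives the pose at the moment of the call.
- hand_in(): hands the job in, once; it reports no verdict.
The state is a dict: "clock": time; "q": joint angles; "joint_vel": joint speeds; "joint_efforts": joint torques, N m; "ee_pos": TCP position; "eef_rot": TCP orientation; "force": force on the tool from outside, world axes, zero at the start; "ft_torque": the same for the moment, N m; "width": finger opening in m.
Only numpy, scipy, OpenCV 4.12 (cv2) and the standard library are available. Lean on these libraries where they do the work, as an engineer would, in place of code of your own. Each camera call takes 0.05 s, during which the arm holds its last target. There are 200 camera calls.

## Working session

There is one attempt and no reset: what is moved stays moved. The work goes in short steps, Python scripts to look and compute and a tool call to move; the robot and the scene stay as the last step left them, time stands still between calls to the robot, and variables do not carry over. Pictures are saved under pics/ and viewed, about 8 in all and at most 12, crops included, and the job is handed in when it is done.

Besides the shell and the picture viewer there is one more tool, called by a JSON object that holds its "fn" and its "kwargs", one argument or row to a line. apply_moves: Moves the arm, as the interface text tells. Its arguments: {"type":"object","properties":{"motion":{"type":"array"},"newtons":{"type":"number"}},"required":["motion"]}

```bash
mkdir -p pics && python3 - <<'E'
from workcell import *
import cv2
s=sense();print({k:s[k] for k in('clock','ee_pos','eef_rot','force','width')})
for n in('top','side'):
    cv2.imwrite(f'pics/{n}0.png',grab_frame(n)); m=camera_model(n); print(n,m)
E
```

```text
{'clock': 0.0, 'ee_pos': array([0.26283471, 0.59381194, 0.23026913]), 'eef_rot': array([ 0.59204421, -0.38618847,  0.59314255,  0.38538816]), 'force': array([ 0.95209223, -0.45288924, -0.99440907]), 'width': 0.08520036153000493}
top {'fov_y': 51.506134107460234, 'cx': 269.60273134830936, 'cy': 216.26099703318056, 'view': array([[-0.02703598, -0.99925131,  0.0276744 , -0.0145938 ],
       [-0.98472937,  0.02185972, -0.17271429,  0.63204957],
       [ 0.17198003, -0.0319213 , -0.98458311,  1.02011612],
       [ 0.        ,  0.        ,  0.        ,  1.        ]])}
side {'fov_y': 54.70243393370532, 'cx': 281.49352749699307, 'cy': 209.28241096828447, 'view': array([[ 0.94579313, -0.32412858, -0.0203965 , -0.61273352],
       [-0.20586412, -0.54975935, -0.80955829,  0.22285408],
       [ 0.25118781,  0.76987358, -0.58668506,  0.87090064],
       [ 0.        ,  0.        ,  0.        ,  1.        ]])}
```

View pics/top0.png

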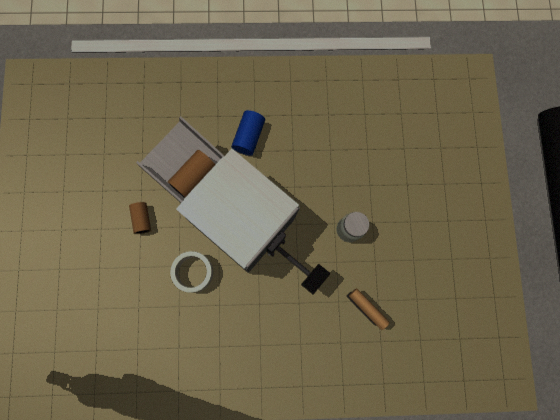

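View pics/side0.png

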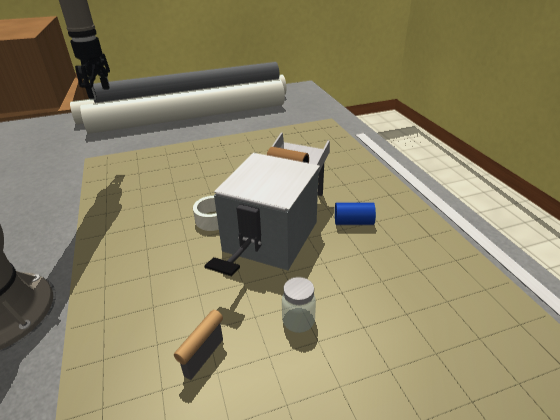

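Top view: paddle at about (316,279), lid corners at (231,151), (298,208), (248,269) and (179,209), and the core at (192,173). Jar is at (355,227), squeegee at (368,310). Side view: paddle at (222,266), jar at (299,305).

```bash
cat > h.py <<'E'
from workcell import *
import numpy as np, cv2
from scipy.optimize import least_squares
from scipy.spatial.transform import Rotation as R
def proj(n,P):
    m=camera_model(n);f=210/np.tan(np.radians(m['fov_y']/2));V=m['view']
    c=np.atleast_2d(P)@V[:3,:3].T+V[:3,3]
    return c[:,:2]/c[:,2:]*f+[m['cx'],m['cy']]
def ray(n,uv,z):
    m=camera_model(n);f=210/np.tan(np.radians(m['fov_y']/2));V=m['view']
    d=V[:3,:3].T@np.r_[(np.array(uv)-[m['cx'],m['cy']])/f,1];c=-V[:3,:3].T@V[:3,3]
    return c+d*(z-c[2])/d[2]
def b2w(p,P):
    P=np.atleast_2d(P);c,s=np.cos(p[2]),np.sin(p[2])
    return np.c_[p[0]+c*P[:,0]-s*P[:,1],p[1]+s*P[:,0]+c*P[:,1],P[:,2]]
E
python3 - <<'E'
from h import *
z=.174
L=[[-.096,-.092,z],[-.096,.092,z],[.102,-.092,z],[.102,.092,z],[-.231,0,.103]]
T=np.array([[298,208],[248,269],[231,151],[179,209],[316,279]],float)
S=np.array([[291,205],[218,186],[320,170],[263,155],[222,266]],float)
f=lambda p:np.r_[(proj('top',b2w(p,L))-T),(proj('side',b2w(p,L))-S)].ravel()
r=least_squares(f,[.55,.05,.85],loss='soft_l1');p=r.x
print(p.round(4),f(p).reshape(-1,2).round(1).tolist());np.save('p.npy',p)
print('paddle',b2w(p,[-.231,0,.103]),ray('top',(316,279),.103),ray('side',(222,266),.103))
print('jar',ray('top',(356,225),.095),'sq',ray('top',(368,310),.07))
for n,c in(('top',(260,220,370,330)),('side',(170,190,290,300))):
    im=cv2.imread(f'pics/{n}0.png')
    for q in proj(n,b2w(p,L)): cv2.circle(im,tuple(q.round().astype(int)),0,(0,0,255),-1)
    im=im[c[1]:c[3],c[0]:c[2]];cv2.imwrite(f'pics/{n}c.png',cv2.resize(im,None,fx=4,fy=4,interpolation=cv2.INTER_NEAREST))
a=cv2.imread('pics/topc.png')[:440,:400];b=cv2.imread('pics/sidec.png')[:440,:400];cv2.imwrite('pics/c.png',np.hstack([a,b]))
s=sense();print(R.from_quat(s['eef_rot'],scalar_first=True).as_matrix().round(3))
E
```

```text
[0.6314 0.0372 0.8314] [[2.7, -3.1], [-2.4, -0.7], [2.6, -2.9], [-1.4, -0.4], [0.7, -0.8], [-2.4, 6.2], [-4.7, 7.2], [-0.5, -2.9], [-10.2, -0.8], [-0.2, -0.3]]
paddle [[ 0.47570871 -0.13349362  0.103     ]] [ 0.4738595  -0.13170553  0.103     ] [ 0.47591493 -0.13453738  0.103     ]
jar [ 0.5988492  -0.23415338  0.095     ] sq [ 0.39909191 -0.25600451  0.07      ]
[[-0.001 -0.914  0.405]
 [-0.002  0.405  0.914]
 [-1.    -0.    -0.002]]
```

View pics/c.png

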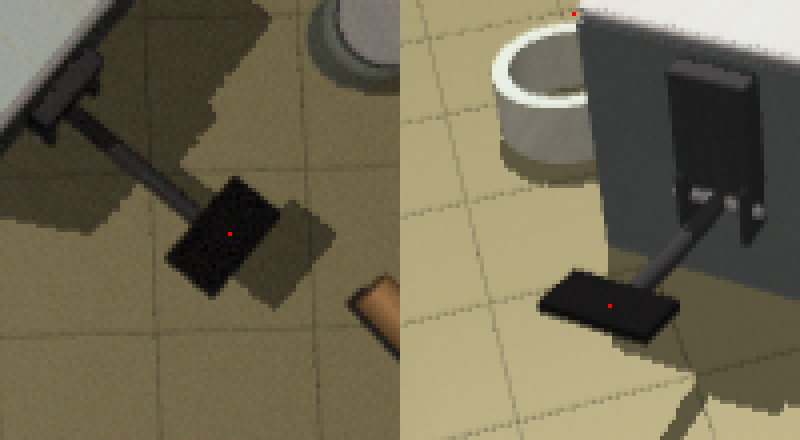

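The fit puts the paddle at about (0.475, -0.133, 0.103) and the bin's yaw at 0.83; both cameras agree to about 2 mm. I'll move over at safe height, shut the fingers and turn the jaws along the paddle's width.

{"fn": "apply_moves", "kwargs": {
  "motion": [0, 0.29, -1, 0, 0, 0, -0.065, 0, 0.29, -1, 0, 0, 0, -0.065, 0, 0.29, -1, 0, 0, 0, -0.065, 0, 0.29, -1, 0, 0, 0, -0.065, 0, 0.29, -1, 0, 0, 0, -0.065, 0, 0.29, -1, 0, 0, 0, -0.065, 0, 0.29, -1, 0, 0, 0, -0.065, 0, 0.29, -1, 0, 0, 0, -0.065],
  "newtons": 40
}}

```text
clock: 1.1
ee_pos: [0.3192, 0.3868, 0.2257]
eef_rot: [0.67, -0.217, 0.676, 0.215]
force: [-0.1, -0.7, -0.3]
width: 0.0003
```

{"fn": "apply_moves", "kwargs": {
  "motion": [0, 0.29, -1, 0, 0, 0, -0.065, 0, 0.29, -1, 0, 0, 0, -0.065, 0, 0.29, -1, 0, 0, 0, -0.065, 0, 0.29, -1, 0, 0, 0, -0.065, 0, 0.29, -1, 0, 0, 0, -0.065, 0, 0.29, -1, 0, 0, 0, -0.065, 0, 0.29, -1, 0, 0, 0, -0.065, 0, 0.29, -1, 0, 0, 0, -0.065]
}}

```text
clock: 2.1
ee_pos: [0.381, 0.173, 0.2257]
eef_rot: [0.704, -0.023, 0.71, 0.023]
force: [0.2, 0.0, -0.0]
width: 0.0
```

{"fn": "apply_moves", "kwargs": {
  "motion": [0, 0.29, -1, 0, 0, 0, -0.065, 0, 0.29, -1, 0, 0, 0, -0.065, 0, 0.29, -1, 0, 0, 0, -0.065, 0, 0.29, -1, 0, 0, 0, -0.065, 0, 0.29, -1, 0, 0, 0, -0.065, 0, 0.29, -1, 0, 0, 0, -0.065, 0, 0.29, -1, 0, 0, 0, -0.065, 0, 0.29, -1, 0, 0, 0, -0.065]
}}

```text
clock: 3.1
ee_pos: [0.4431, -0.0413, 0.226]
eef_rot: [0.683, 0.173, 0.688, -0.172]
force: [0.4, 0.6, 1.1]
width: 0.0001
```

{"fn": "apply_moves", "kwargs": {
  "motion": [0, 0.31, -0.9, 0, 0, 0, -0.06, 0, 0.31, -0.9, 0, 0, 0, -0.06, 0, 0.31, -0.9, -0.5, 0, 0, -0.06, 0, 0.31, -0.9, -1, 0, 0, -0.06, 0, 0, 0, -1, 0, 0, 0, 0, 0, 0, -0.8, 0, 0, 0, 0, 0, 0, 0, 0, 0, 0]
}}

```text
clock: 3.98
ee_pos: [0.4786, -0.1429, 0.1413]
eef_rot: [0.656, 0.261, 0.658, -0.262]
force: [0.6, 0.3, 0.8]
width: -0.0001
```

```bash
python3 - <<'E'
from h import *
s=sense();p=np.load('p.npy');M=R.from_quat(s['eef_rot'],scalar_first=True).as_matrix()
print(s['clock'],s['ee_pos'],M.round(3).tolist(),s['force'],np.degrees(np.arctan2(M[1,2],M[0,2])))
print('err',b2w(p,[-.231,0,.103])-s['ee_pos'])
t=proj('top',s['ee_pos'])[0];d=proj('side',s['ee_pos'])[0];print(t,d)
a=grab_frame('top')[220:330,260:360];b=grab_frame('side')[190:300,170:270]
cv2.imwrite('pics/d.png',cv2.resize(np.hstack([a,b]),None,fx=4,fy=4,interpolation=cv2.INTER_CUBIC))
E
```

```text
3.975 [ 0.47857791 -0.14285586  0.14129704] [[-0.003, 0.687, 0.727], [0.0, 0.727, -0.687], [-1.0, -0.002, -0.002]] [0.63075866 0.27357944 0.76996528] -43.39366534141019
err [[-0.0028692   0.00936224 -0.03829704]]
[323.18224711 276.19415577] [222.15293053 254.2827845 ]
```

View pics/d.png

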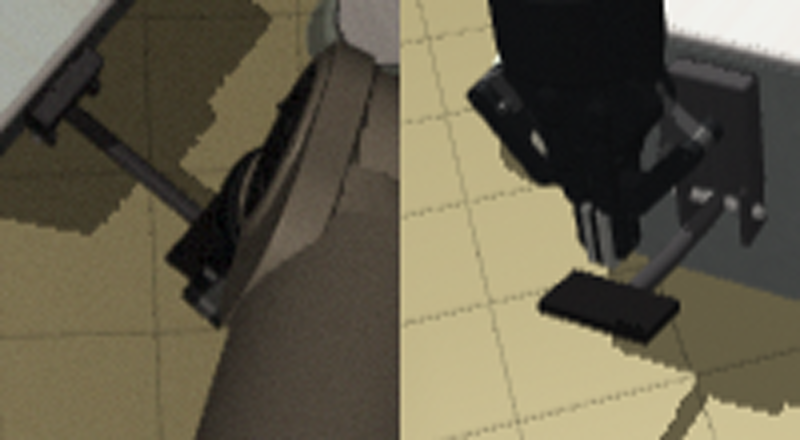

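The crop shows the shut fingertips above the paddle, about 9 mm off towards -y as computed. I'll correct that and go down to contact.

{"fn": "apply_moves", "kwargs": {
  "motion": [0, -0.12, 0.37, 0, 0, 0, 0, 0, 0, 0, -0.5, 0, 0, 0, 0, 0, 0, -0.5, 0, 0, 0, 0, 0, 0, -0.3, 0, 0, 0, 0, 0, 0, -0.2, 0, 0, 0]
}}

```text
clock: 4.7
ee_pos: [0.4784, -0.1324, 0.105]
eef_rot: [0.659, 0.262, 0.656, -0.26]
force: [0.0, -0.9, -0.5]
width: -0.0002
```

{"fn": "apply_moves", "kwargs": {
  "motion": [0, -0.12, 0, -0.2, 0, 0, 0, 0, 0, 0, -0.3, 0, 0, 0, 0, 0, 0, -0.3, 0, 0, 0, 0, 0, 0, -0.3, 0, 0, 0, 0, 0, 0, -0.3, 0, 0, 0]
}}

```text
clock: 5.32
ee_pos: [0.4763, -0.1349, 0.0713]
eef_rot: [0.66, 0.263, 0.654, -0.26]
force: [-1.6, 0.6, 4.6]
width: -0.0001
```

{"fn": "apply_moves", "kwargs": {
  "motion": [0, 0, 0, -0.3, 0, 0, 0, 0, 0, 0, -0.2, 0, 0, 0, 0, 0, 0, -0.1, 0, 0, 0, 0, 0, 0, -0.08, 0, 0, 0]
}}

```text
clock: 5.82
ee_pos: [0.4772, -0.1342, 0.0572]
eef_rot: [0.659, 0.265, 0.655, -0.258]
force: [-8.3, 3.6, 29.9]
width: -0.0
```

The lever is at its stop (z = 57 mm, force jumped). I'll hold it and look.

{"fn": "apply_moves", "kwargs": {
  "motion": [0, 0, 0, 0, 0, 0, 0, 0, 0, 0, -0.03, 0, 0, 0, 0, 0, 0, -0.03, 0, 0, 0, 0, 0, 0, -0.03, 0, 0, 0, 0, 0, 0, -0.03, 0, 0, 0, 0, 0, 0, -0.03, 0, 0, 0, 0, 0, 0, -0.03, 0, 0, 0, 0, 0, 0, -0.03, 0, 0, 0]
}}

```text
clock: 6.82
ee_pos: [0.477, -0.1342, 0.0577]
eef_rot: [0.658, 0.268, 0.656, -0.256]
force: [-2.2, 0.9, 11.2]
width: -0.0003
```

```bash
python3 - <<'E'
from h import *
a=grab_frame('top')[100:300,120:360];b=grab_frame('side')[110:310,170:370]
cv2.imwrite('pics/e.png',cv2.resize(np.hstack([a,b]),None,fx=1.8,fy=1.8,interpolation=cv2.INTER_CUBIC))
E
```

```text
(no output)
```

View pics/e.png

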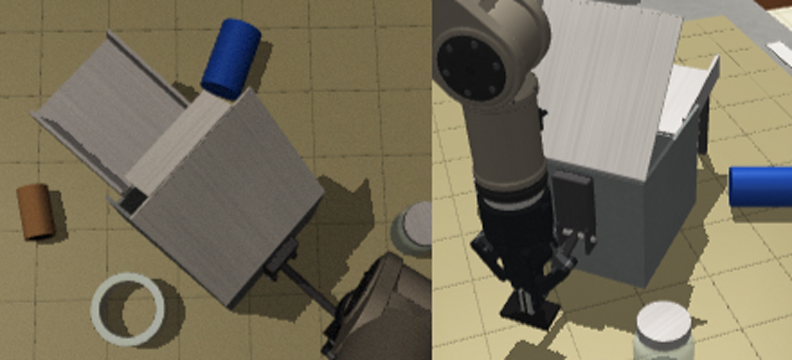

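Top and side crops: the lid is wide open and the chute is empty, so the core has rolled in; lever held down. I'll wait a moment longer, then let it up slowly at about 0.02 m/s.

{"fn": "apply_moves", "kwargs": {
  "motion": [0, 0, 0, -0.03, 0, 0, 0, 0, 0, 0, -0.03, 0, 0, 0, 0, 0, 0, -0.03, 0, 0, 0, 0, 0, 0, -0.03, 0, 0, 0, 0, 0, 0, 0.1, 0, 0, 0, 0, 0, 0, 0.1, 0, 0, 0, 0, 0, 0, 0.1, 0, 0, 0, 0, 0, 0, 0.1, 0, 0, 0]
}}

```text
clock: 7.92
ee_pos: [0.4762, -0.1349, 0.068]
eef_rot: [0.657, 0.269, 0.657, -0.255]
force: [-0.8, 0.7, 2.7]
width: 0.0
```

{"fn": "apply_moves", "kwargs": {
  "motion": [0, 0, 0, 0.1, 0, 0, 0, 0, 0, 0, 0.1, 0, 0, 0, 0, 0, 0, 0.1, 0, 0, 0, 0, 0, 0, 0.1, 0, 0, 0, 0, 0, 0, 0.1, 0, 0, 0, 0, 0, 0, 0.1, 0, 0, 0, 0, 0, 0, 0.1, 0, 0, 0, 0, 0, 0, 0.1, 0, 0, 0]
}}

```text
clock: 8.93
ee_pos: [0.4767, -0.1345, 0.0897]
eef_rot: [0.657, 0.269, 0.656, -0.255]
force: [-0.3, 1.4, 4.0]
width: 0.0002
```

{"fn": "apply_moves", "kwargs": {
  "motion": [0, 0, 0, 0.08, 0, 0, 0, 0, 0, 0, 0.08, 0, 0, 0, 0, 0, 0, 0.08, 0, 0, 0, 0, 0, 0, 0.08, 0, 0, 0, 0, 0, 0, 0.08, 0, 0, 0, 0, 0, 0, 0.08, 0, 0, 0, 0, 0, 0, 0.08, 0, 0, 0, 0, 0, 0, 0.08, 0, 0, 0]
}}

```text
clock: 9.93
ee_pos: [0.4772, -0.1335, 0.1065]
eef_rot: [0.657, 0.269, 0.656, -0.254]
force: [0.7, -0.1, 0.1]
width: 0.0002
```

{"fn": "apply_moves", "kwargs": {
  "motion": [0, 0, 0, 0.1, 0, 0, 0, 0, 0, 0, 0.15, 0, 0, 0, 0, 0, 0, 0.4, 0, 0, 0, 0, 0, 0, 0.8, 0, 0, 0, 0, 0, 0, 1, 0, 0, 0, 0, 0, 0, 1, 0, 0, 0, 0, 0, 0, 1, 0, 0, 0, 0, 0, 0, 1, 0, 0, 0]
}}

```text
clock: 10.92
ee_pos: [0.4734, -0.1357, 0.2475]
eef_rot: [0.655, 0.269, 0.658, -0.257]
force: [0.3, -0.3, 0.4]
width: 0.0
```

```bash
python3 - <<'E'
from h import *
print(sense()['clock'],sense()['force'])
a=grab_frame('top')[100:340,120:400];b=grab_frame('side')[130:370,170:350]
cv2.imwrite('pics/f.png',cv2.resize(np.hstack([a,b]),None,fx=1.7,fy=1.7,interpolation=cv2.INTER_CUBIC))
E
```

```text
10.925 [ 0.34526721 -0.25587734  0.39575879]
```

View pics/f.png

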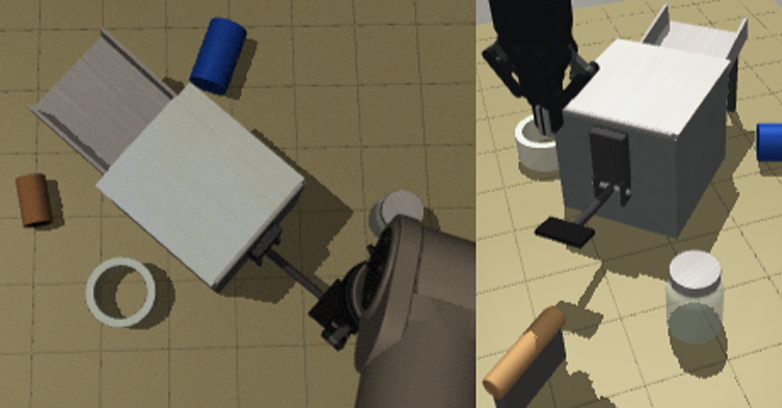

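The lid is shut and flat, the chute is empty, the paddle is back up, and the jar, squeegee and tape are in place. The hand is about 14 cm above the paddle.

```bash
python3 -c "
from workcell import *
hand_in();print(sense()['clock'])"
```

```text
the job is handed in; nothing more can be done
the job is handed in; nothing more can be done
```

The job is done and handed in at about 11 s on the robot's clock; no verdict was reported.

- **Pressing:** With the fingers shut I pressed the lever to its stop (fingertips at 57 mm). The force peaked at about 30 N at the stop. I held it down for about 1.6 s, and pictures showed the lid wide open and the chute empty.
- **Closing:** I then let the lever up at about 0.02 m/s until the fingertip force fell to zero (fingertips at 106 mm). After that I raised the hand to about 14 cm above the paddle.
- **Last checks:** The final pictures show the lid flat shut, the paddle back up, and the tape, squeegee and jar in their places. No contact force remained.
- **Not confirmed:** I did not see the core on the bin's floor. That it is inside follows from the empty chute and no sign of it elsewhere in the pictures.
- **Disagreement:** In the bin fit, some lid corners I read off the side picture were up to 10 pixels off. The paddle position agreed to about 3 mm between the two cameras.

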